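Slide the tall can into the can crusher and bring the plunger down on it

ROBOT

A 7-joint arm with a two-finger parallel gripper is mounted at the origin on the work surface. World frame = base frame: x ahead of the robot, y to its left, z up, the work surface at z = 0. Lengths are in m, angles in rad, forces in N, time in s.
With the tool pointing down it reaches from about 0.4 to 0.85 m from the base axis. Payload 10.4 kg.
Tool frame: the origin (TCP) lies on the centre line of the jaws, within the pads' length; the fingertips stand 14 mm ahead of it and the grasp point (between the pads) lies 5 mm behind it (manip.tip_reach is the distance from the TCP to the fingertips, in m); z points along the fingers, y is the line along which they close (so a half turn about z gives the same grasp; the last joint's range is limited). The gripper opens to 85 mm and grips with 20 to 120 N. Pads are 22 mm wide; open, the fingers measure 114 mm over their backs; the gripper's body (76 mm by 85 mm) begins 54 mm behind the grasp point. The pads swing forward as they close: fully open they stand 13 mm farther back than shut.
Start: joints at [1.153, 0.332, -0.065, 1.46, 0.022, 1.35, -0.088], TCP at [0.24, -0.577, 0.245] pointing down, gripper open.
Joint ranges: [-2.6, 2.6], [-0.5, 2.12], [-1.47, 1.34], [0.16, 2.42], [-1.27, 4.41], [0.06, 2.06], [-2.6, 2.6]. Speed limits (rad/s): [2.22, 2.22, 2.79, 2.79, 3.14, 3.14, 3.14].

INTERFACE

Orientations are given as a unit quaternion [x, y, z, w].
In Python, from workcell import manip gives the robot as it stands.
- The arm moves only by the shell command python3 -m pendant 'ROWS' [FORCE]. ROWS is JSON, a list of rows, each a list of 7 numbers: the shift along the tool's x, y, z in units of 50 mm (1.0 is 50 mm), then the turn, a rotation vector about the tool's x, y, z in units of 8 degrees (1.0 is 8 degrees), then the opening, from -1 (shut) to 1 (fully open), so that 0 is half open. In form: [[dx, dy, dz, ax, ay, az, jaw], ...]. A call has exactly 10 rows; each row is the pose to reach, as a shift and turn from the pose commanded when the call began, along the tool's axes at that moment; what a row does not reach only later rows make up. A row lasts 1/8 s, in which the tool goes at most 62.5 mm and 10.7 degrees, less where a joint would pass 70% of its speed; a pose out of reach is approached as far as the arm can. A call with a gripper value outside its range is refused whole. The fingers move at their own pace and stop on an object; FORCE is the grip in N (left out, the last holds). Time passes only in rows, so rows that repeat a pose let the fingers close, or fill a call up. It gives the time, the measured TCP pose, the force, the opening and the grip force at its end, in the units of the state.
- manip.get_obs(): the state, without advancing time (a new reading comes with each control period).
- manip.camera(name): name is "side" or "top"; returns (picture, depth): 480x640x3 uint8, red, green, blue; 480x640 float32, m along the optical axis (not along the pixel's ray), 0 where there is no reading.
- manip.get_calibration(name): a dict with "fx", "fy", "cx", "cy" (pixels), "xyz" and "orientation" of the camera in the world. Camera axes: x right, y up, looking along -z (the intrinsics and any distortion apply to the point x, -y, -z); pixel columns grow to the right and rows downward; lengths in m; the calibration is good to about 2 mm. A picture is of the moment at which its call begins. get_calibration takes no time and is no camera call.
- manip.hand_in(): hands the job in; it is judged then, once.
Trained networks look in the newest picture that a camera, given by its name, has taken for a name from the list of things; names that differ only in an ending like _2 or _b are one class to them, and where a whole thing is asked for, a point or a joint stands for the part that bears it (a point fixed in the world has none). Each returns a list of dicts, best first, with "p" (0 to 1); they miss things now and then, are a little off and sometimes report something else, mostly with a low value. They report only what shows in the picture. A call takes as long as a camera call.
- manip.find_in(thing, camera): "box" ([left, top, right, bottom] in pixels, round what is visible of it).
- manip.trace(thing, camera): "pixels" (480x640 bool, what is visible of it) and "box" ([left, top, right, bottom] in pixels, round what is visible of it).
- manip.tip_of(thing, camera): "pixel" ([column, row] in pixels: a listed point, or the origin of a listed thing).
The state is a dict: "clock": time; "joint_pos": joint angles; "joint_velocities": joint speeds; "tau": joint torques, N m; "position": TCP position; "ee_rot": TCP orientation; "ft_force": force on the tool from outside, world axes, zero at the start; "torque": the same for the moment, N m; "grip_width": opening from 0.0 (shut) to 1.0 (fully open); "grasp_force": force on a finger pad.
Only numpy, scipy, OpenCV 4.12 (cv2) and the standard library are available. Lean on these libraries where they do the work, as an engineer would, in place of code of your own. Each camera call takes 0.05 s, during which the arm holds its last target. There are 200 camera calls.

TASK

Load the can crusher without picking anything up: push the tall slim can low on its side so that it slides upright across the counter into the crusher's bay, right up to the back plate under the plunger. Then press the black button on top of the crusher until the plunger bears on the can with light pressure (do not crush it), and finish while still holding the button down like that. Leave the other things where they stand.

Things in the scene. Friction and masses are not known exactly. Their poses are not given: they have to be found in the camera images.
- tall_can: empty blue aluminium drinks can, closed top, the taller and slimmer of the two: 53 mm diameter, 134 mm high, about 25 g, standing upright; its foot is 48 mm across, so it tips if pushed much above its lowest quarter. Origin at the centre of its underside, z up.
- crusher: grey can crusher fixed to the counter, place and yaw vary. Its bay (no floor: the can stands on the counter) opens to local -x; push a can in along local +x. Two rear columns carry a head over the bay, z 156 to 201 mm, local x -27 to 39 mm, 92 mm wide, collar to 209 mm. Low mounting ears (6 mm high) reach 81 mm to either side, local x -7 to 43 mm. Origin on the counter on the bay's vertical axis.
- bay (a point): point on the counter on the vertical axis of bay and plunger, axes as crusher. Low cheeks, 8 mm thick, 60 mm high, 76 mm apart inside, run from local x -9 mm to the 50 mm high back plate, whose inner face is at x +29 mm (open window above it); a tall can against it has its centre 2.5 mm behind (+x) this point.
- plunger: steel plunger in the head: a disc 48 mm across, 6 mm thick, on a 14 mm rod. Origin at the centre of the disc's underside, at rest 146 mm above the counter, 12 mm above a tall can's top. Slides straight down up to 22 mm against a weak return spring (1.5 to 3 N) and springs back when let go.
- button_top (a point): centre of the flat top of the black round button (42 mm across) on the rod, at rest 260 mm above the counter. It pushes the plunger through a spring (0.7 N per mm, at most 14 mm): about 14 to 16 mm of pressing brings the plunger onto a tall can, each further mm adds about 0.7 N on the can; at 26 mm the spring is solid.
- short_can: bystander: short stout blue can, 66 mm diameter, 92 mm high, standing; origin at the centre of its underside
- tumbler: bystander: clear plastic tumbler, 72 mm rim, 105 mm high, standing; origin at the centre of its underside
- rubber_block: bystander: black rubber block 70 x 50 x 40 mm high; origin at the centre of its underside
- bowl: bystander: small white ceramic bowl, 100 mm across, 45 mm high; origin at the centre of its underside

How it is judged:
On the way, in this order (a step that is already met when the one before it is completed fails the run):
1. the tall can stands upright in the crusher's bay under the plunger (horizontal distance between tall_can and bay below 0.014 m and angle between tall_can's own z axis and vertical below 0.08 rad), for 0.2 s.
2. the plunger is pressed down on the can (contact force between plunger and tall_can above 1 N), for 0.2 s.
At the end, for the whole second after the job is handed in: The tall can stands upright (within 0.08 rad) in the bay, its centre within 14 mm of the bay axis, at rest, and the held-down plunger bears on it with more than 1 N (never more than 40 N) through the last second (all of step 1 and contact force between plunger and tall_can above 1 N and linear speed of tall_can below 0.02 m/s); the arm keeps its last pose, push and grip.
It fails at once if the tall can is lifted off the counter (height (world z) of tall_can above 0.012 m).
It fails at once if the tall can is tipped (angle between tall_can's own z axis and vertical above 0.3 rad).
It fails at once if the can is crushed by the plunger (contact force between plunger and tall_can above 40 N).
It fails at once if a bystander is disturbed (distance of any of short_can, tumbler, rubber_block, bowl from where it was at the start of the episode above 0.02 m).
It also fails if it takes over 67 s, if anything falls off the work surface, if the arm or the gripper's body presses on something with over 40 N, if the wrist force passes 120 N, or if a joint passes its speed limit or range.

## Working session

There is one attempt and no reset: what is moved stays moved. The work goes in short steps, Python scripts to look and compute and a shell command to move; the robot and the scene stay as the last step left them, time stands still between calls to the robot, and variables do not carry over. Pictures are saved under pics/ and viewed, at most 10 in all, crops included, and the job is handed in when it is done.

```bash
mkdir -p pics; cat > h.py <<'E'
import numpy as np,cv2
from workcell import manip
from scipy.spatial.transform import Rotation as R
def cal(n):
    c=manip.get_calibration(n); return c,R.from_quat(c["orientation"]).as_matrix(),np.array(c["xyz"])
def ray(n,u,v):
    c,M,t=cal(n); d=np.array([(u-c["cx"])/c["fx"],-(v-c["cy"])/c["fy"],-1.0]); return t,M@d
def at_z(n,px,z):
    t,d=ray(n,*px); return t+d*(z-t[2])/d[2]
def cloud(n,depth):
    c,M,t=cal(n); v,u=np.mgrid[0:480,0:640]
    P=np.stack([(u-c["cx"])/c["fx"]*depth,-(v-c["cy"])/c["fy"]*depth,-depth],-1)
    return P@M.T+t
E
python3 - <<'E'
from h import *
np.set_printoptions(precision=4,suppress=True)
for n in("top","side"):
    im,d=manip.camera(n); cv2.imwrite(f"pics/{n}0.png",im[:,:,::-1]); np.save(f"{n}_d.npy",d)
    print(n,manip.get_calibration(n))
    P=cloud(n,d)
    for th in("tall_can","crusher","short_can","tumbler","rubber_block","bowl","button_top"):
        r=manip.trace(th,n)
        for q in r[:2]:
            m=q["pixels"]&(d>0); p=P[m]
            print(th,round(q["p"],2),q["box"],m.sum(), p.min(0) if len(p) else'',p.max(0) if len(p) else '',np.median(p,0) if len(p) else '')
    for th in("tall_can","crusher","bay","button_top","plunger"):
        for q in manip.tip_of(th,n)[:2]: print("tip",th,round(q["p"],2),q["pixel"])
print(manip.get_obs())
E
```

```text
top {'fx': 576.9091567329716, 'fy': 576.9091567329716, 'cx': 325.75330292220957, 'cy': 234.30476810854668, 'xyz': array([0.5052, 0.0681, 1.4054]), 'orientation': array([ 0.0297, -0.0393, -0.699 ,  0.7135])}
tall_can 0.64 [336.6, 272.0, 369.0, 293.7] 505 [ 0.4941 -0.05   -0.0059] [0.5461 0.0136 0.1433] [ 0.5212 -0.0101  0.1332]
crusher 0.55 [351.8, 198.3, 421.0, 241.2] 1908 [ 0.6179 -0.1778 -0.0047] [ 0.7315 -0.0155  0.2675] [ 0.66   -0.0789  0.2004]
short_can 0.8 [282.9, 187.8, 312.2, 219.7] 705 [ 0.6787  0.0875 -0.0046] [0.7409 0.1569 0.0983] [0.7051 0.1188 0.091 ]
tumbler 0.97 [451.5, 219.7, 488.7, 252.4] 914 [ 0.6039 -0.3454 -0.0042] [ 0.6731 -0.2447  0.1116] [ 0.6415 -0.2933  0.0529]
tumbler 0.39 [440.0, 280.3, 481.2, 314.1] 725 [ 0.4543 -0.3087 -0.0029] [ 0.5351 -0.2333  0.0486] [ 0.4955 -0.2678  0.0397]
rubber_block 0.92 [443.6, 278.9, 478.0, 315.5] 719 [ 0.4536 -0.3106 -0.0029] [ 0.5351 -0.2333  0.0486] [ 0.4951 -0.2692  0.0398]
bowl 0.86 [264.5, 232.5, 306.1, 274.9] 1353 [ 0.5488  0.0968 -0.0047] [0.6429 0.1941 0.0518] [0.5983 0.1476 0.0198]
bowl 0.66 [282.1, 189.2, 312.1, 21
[... 1500 characters left out ...]
2 -0.1005  0.2583]
tip tall_can 0.6 [288.3, 329.3]
tip crusher 0.55 [370.4, 327.3]
tip bay 0.71 [367.9, 329.3]
tip bay 0.6 [429.0, 410.0]
tip button_top 0.98 [385.6, 230.5]
{'clock': 1.3, 'joint_pos': array([ 1.1534,  0.3322, -0.0647,  1.4601,  0.0216,  1.3499, -0.0885]), 'joint_velocities': array([ 0.0013, -0.0011,  0.0006,  0.0003,  0.0016,  0.0006,  0.0007]), 'tau': array([  0.0004, -62.522 ,   0.0494, -39.1832,   0.0164,   0.0017,
        -0.    ]), 'position': array([ 0.2404, -0.5769,  0.2453]), 'ee_rot': array([0.9806, 0.1961, 0.    , 0.    ]), 'ft_force': array([-0.6252,  0.3949,  0.9974]), 'torque': array([0.0076, 0.0021, 0.0404]), 'grasp_force': 0.0, 'grip_width': 0.999135272967374}
```

```bash
python3 - <<'E'
from h import *
np.set_printoptions(precision=4,suppress=True)
d=np.load("top_d.npy");P=cloud("top",d).reshape(-1,3)
ds=np.load("side_d.npy");S=cloud("side",ds).reshape(-1,3)
def near(Q,c,r,z0,z1): return Q[(np.hypot(*(Q[:,:2]-c).T)<r)&(Q[:,2]>z0)&(Q[:,2]<z1)]
for nm,Q in(("top",P),("side",S)):
    b=near(Q,[.653,-.093],.03,.255,.266); print(nm,"button",len(b),cv2.minEnclosingCircle(b[:,:2].astype(np.float32)),b.mean(0))
    h=near(Q,[.653,-.093],.08,.195,.206); print(" head",len(h),cv2.minAreaRect(h[:,:2].astype(np.float32)),h.mean(0))
    c=near(Q,[.52,-.01],.05,.128,.140); print(" can top",len(c),cv2.minEnclosingCircle(c[:,:2].astype(np.float32)),c.mean(0))
    s=near(Q,[.52,-.01],.06,.02,.12); print(" can side",len(s),s.min(0),s.max(0))
    if len(s)>20:
        A=np.c_[2*s[:,:2],np.ones(len(s))]; x=np.linalg.lstsq(A,(s[:,:2]**2).sum(1),rcond=None)[0]; print("  circ",x[:2],np.sqrt(x[2]+x[0]**2+x[1]**2))
E
```

```text
top button 327 ((0.6526151895523071, -0.0930563285946846), 0.020973708480596542) [ 0.6526 -0.093   0.26  ]
 head 967 ((0.6590116620063782, -0.0943973958492279), (0.09224288910627365, 0.06706570088863373), 78.86428833007812) [ 0.6581 -0.0917  0.201 ]
 can top 382 ((0.5222734808921814, -0.013449804857373238), 0.025661444291472435) [ 0.5222 -0.0132  0.1343]
 can side 39 [ 0.4973 -0.0377  0.0204] [0.5464 0.0126 0.1197]
  circ [ 0.5223 -0.0134] 0.026061404545488626
side button 388 ((0.6542843580245972, -0.09514942765235901), 0.021390751004219055) [ 0.6532 -0.0969  0.2588]
 head 1191 ((0.6602218747138977, -0.09631361067295074), (0.09282538294792175, 0.06640861928462982), 78.85253143310547) [ 0.6541 -0.1066  0.2   ]
 can top 470 ((0.5241807103157043, -0.015723496675491333), 0.025067763403058052) [ 0.5234 -0.0169  0.133 ]
 can side 979 [ 0.4975 -0.0428  0.0201] [ 0.5469 -0.0063  0.1199]
  circ [ 0.5244 -0.0152] 0.025890816350099034
```

View pics/top0.png

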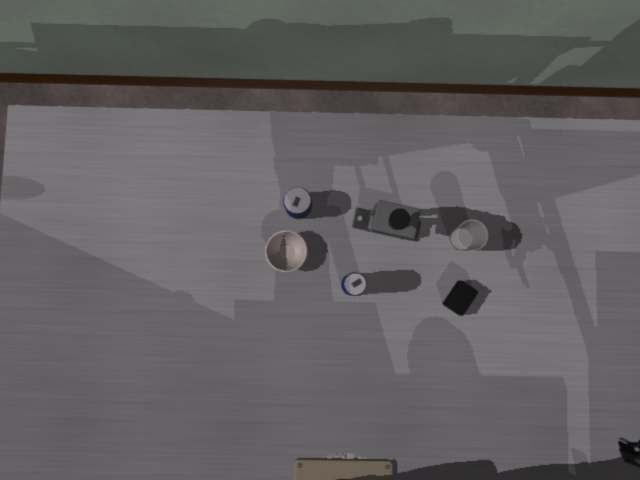

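View pics/side0.png

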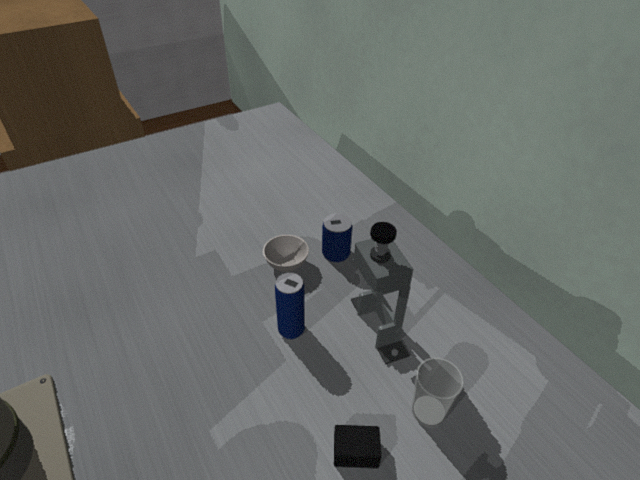

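```bash
cat >> h.py <<'E'
yaw=np.radians(-11.1); AX=np.array([.6533,-.0942]); LX=np.array([np.cos(yaw),np.sin(yaw)]); LY=np.array([-LX[1],LX[0]])
def tool(fyaw,tilt): # tool x backward, z tilted forward along heading fyaw (deg)
    return R.from_euler('z',np.radians(fyaw+180))*R.from_euler('x',np.pi)*R.from_euler('y',np.radians(-tilt))
def rows(p,Rt):
    o=manip.get_obs(); R0=R.from_quat(o["ee_rot"])
    s=R0.inv().apply(np.array(p)-o["position"])/.05; a=np.degrees((R0.inv()*Rt).as_rotvec())/8
    print("row",np.round(s,2),np.round(a,2))
def st():
    o=manip.get_obs(); r=R.from_quat(o["ee_rot"]).as_matrix()
    print(o["clock"],o["position"].round(4),"x",r[:,0].round(2),"z",r[:,2].round(2),"q",o["joint_pos"].round(2),"F",o["ft_force"].round(2),o["grip_width"])
E
python3 - <<'E'
from h import *
print(manip.tip_reach, tool(-31,40).as_matrix().round(2)); st()
rows([.44,.04,.2],tool(-31,0)); rows([.38,-.2,.22],tool(35,0))
E
```

```text
0.014 [[-0.66  0.52  0.55]
 [ 0.39  0.86 -0.33]
 [-0.64  0.   -0.77]]
1.3 [ 0.2404 -0.5769  0.2453] x [0.92 0.38 0.  ] z [ 0. -0. -1.] q [ 1.15  0.33 -0.06  1.46  0.02  1.35 -0.09] F [-0.63  0.39  1.  ] 0.999135272967374
row [ 8.43 -9.85  0.91] [  0.    0.  -15.8]
row [ 5.48 -5.89  0.51] [-0.   -0.   20.95]
```

```bash
python3 -m pendant '[[1,-1.2,0.9,0,0,-1.3,0],[2,-2.3,0.9,0,0,-2.6,-0.1],[3,-3.4,0.9,0,0,-3.9,-0.1],[3.9,-4.6,0.9,0,0,-5.2,-0.1],[4.8,-5.7,0.9,0,0,-6.5,-0.1],[5.7,-6.8,0.9,0,0,-7.8,-0.1],[6.6,-7.8,0.9,0,0,-9.1,-0.1],[7.3,-8.5,0.9,0,0,-10.4,-0.1],[7.9,-9.2,0.9,0,0,-11.7,-0.1],[8.4,-9.8,0.9,0,0,-13,-0.1]]'
python3 - <<'E'
from h import *
st(); rows([.4536,.0273,.15],tool(-31,40)); rows([.4536,.0273,.024],tool(-31,40))
E
```

```text
clock: 2.55
position: [0.4309, 0.0107, 0.2008]
ee_rot: [0.447, 0.895, -0.0, 0.001]
ft_force: [0.8, -0.7, 0.2]
grip_width: 0.446
grasp_force: 0.0
2.55 [0.4309 0.0107 0.2008] x [-0.6  0.8 -0. ] z [ 0. -0. -1.] q [ 0.61 -0.04 -0.72  1.97 -0.03  1.2   0.55] F [ 0.84 -0.73  0.21] 0.4461794029620639
row [-0.01  0.56  1.02] [-0.96 -4.93 -2.64]
row [-0.    0.56  3.54] [-0.96 -4.93 -2.64]
```

```bash
python3 -m pendant '[[0,0.1,0.2,-0.2,-0.9,-0.5,-0.1],[0,0.2,0.4,-0.4,-1.8,-1,-0.1],[0,0.3,0.6,-0.6,-2.8,-1.5,-0.1],[0,0.45,0.8,-0.8,-3.8,-2,-0.1],[0,0.56,1.02,-0.96,-4.93,-2.64,-0.1],[0,0.56,1.02,-0.96,-4.93,-2.64,-0.1],[0,0.56,1.02,-0.96,-4.93,-2.64,-0.1],[0,0.56,1.02,-0.96,-4.93,-2.64,-0.1],[0,0.56,1.02,-0.96,-4.93,-2.64,-0.1],[0,0.56,1.02,-0.96,-4.93,-2.64,-0.1]]'
python3 - <<'E'
from h import *
st(); rows([.4536,.0273,.15],tool(-31,40)); rows([.4536,.0273,.026],tool(-31,40))
E
```

```text
clock: 3.8
position: [0.4531, 0.0255, 0.1495]
ee_rot: [0.254, 0.905, -0.092, 0.329]
ft_force: [-0.5, 0.5, 0.4]
grip_width: 0.453
grasp_force: 0.0
3.8 [0.4531 0.0255 0.1495] x [-0.65  0.4  -0.64] z [ 0.55 -0.33 -0.77] q [ 0.65 -0.31 -1.11  2.37  0.57  0.6   0.1 ] F [-0.55  0.46  0.43] 0.45261711520773723
row [ 0.    0.04 -0.01] [-0.03 -0.01 -0.04]
row [1.59 0.03 1.89] [-0.03 -0.01 -0.04]
```

```bash
python3 -m pendant '[[0.3,0.03,0.35,0,0,0,-0.1],[0.6,0.03,0.7,0,0,0,-0.1],[0.9,0.03,1.05,0,0,0,-0.1],[1.2,0.03,1.4,0,0,0,-0.1],[1.4,0.03,1.65,0,0,0,-0.1],[1.5,0.03,1.78,0,0,0,-0.1],[1.59,0.03,1.89,0,0,0,-0.1],[1.59,0.03,1.89,0,0,0,-0.1],[1.59,0.03,1.89,0,0,0,-0.1],[1.59,0.03,1.89,0,0,0,-0.1]]'
python3 - <<'E'
from h import *
st(); im,d=manip.camera("side"); t=manip.camera("top")[0]
cv2.imwrite("pics/s1.png",np.vstack([cv2.resize(im[230:380,200:360],None,fx=4,fy=4)[:,:,::-1]]))
E
```

```text
clock: 5.05
position: [0.4611, 0.0296, 0.0279]
ee_rot: [0.255, 0.904, -0.096, 0.328]
ft_force: [-0.4, 0.1, 0.3]
grip_width: 0.449
grasp_force: 0.0
5.05 [0.4611 0.0296 0.0279] x [-0.65  0.4  -0.64] z [ 0.55 -0.34 -0.77] q [ 0.79  0.75 -1.47  2.42  1.67  1.3  -0.67] F [-0.36  0.06  0.26] 0.44871148186575044
```

View pics/s1.png

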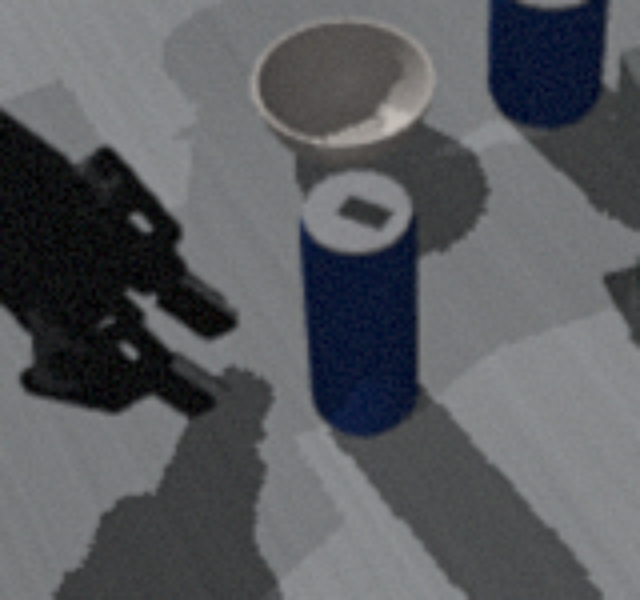

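```bash
cat >> h.py <<'E'
f=np.array([np.cos(np.radians(-31)),np.sin(np.radians(-31))])
def cr(C,off=.036,z=.025): 
    p=np.array(C)-off*f; return [p[0],p[1],z]
E
python3 - <<'E'
from h import *
T=tool(-31,40)
for C in([.523,-.0144],AX-.08*LX,AX-.03*LX,AX+.0015*LX): print(cr(C)); rows(cr(C),T)
E
```

```text
[np.float64(0.49214197717472397), np.float64(0.004141370696761949), 0.025]
row [-0.57 -0.11  0.56] [-0.08  0.   -0.03]
[np.float64(0.5439385640553444), np.float64(-0.060256871981165465), 0.025]
row [-1.76 -0.66  1.56] [-0.08  0.   -0.03]
[np.float64(0.5930031972549565), np.float64(-0.06988297030746082), 0.025]
row [-2.48 -0.31  2.16] [-0.08  0.   -0.03]
[np.float64(0.6239139161707123), np.float64(-0.07594741225302692), 0.025]
row [-2.94 -0.09  2.54] [-0.08  0.   -0.03]
```

```bash
python3 -m pendant '[[-0.06,-0.01,0.06,0,0,0,-0.1],[-0.12,-0.03,0.12,0,0,0,-0.1],[-0.18,-0.05,0.18,-0.02,0,0,-0.1],[-0.24,-0.07,0.24,-0.04,0,0,-0.1],[-0.3,-0.09,0.3,-0.06,0,-0.02,-0.1],[-0.36,-0.1,0.36,-0.08,0,-0.03,-0.1],[-0.42,-0.1,0.42,-0.08,0,-0.03,-0.1],[-0.48,-0.11,0.48,-0.08,0,-0.03,-0.1],[-0.48,-0.11,0.48,-0.08,0,-0.03,-0.1],[-0.48,-0.11,0.48,-0.08,0,-0.03,-0.1]]'
python3 - <<'E'
from h import *
T=tool(-31,40);st()
for C in([.523,-.0144],AX-.08*LX,AX-.03*LX,AX+.0015*LX): rows(cr(C),T)
im,d=manip.camera("side"); t,dt=manip.camera("top")
cv2.imwrite("pics/s2.png",cv2.resize(im[240:360,240:400],None,fx=4,fy=4)[:,:,::-1])
Q=cloud("top",dt).reshape(-1,3);m=(np.hypot(*(Q[:,:2]-[.523,-.014]).T)<.05)&(Q[:,2]>.13)&(Q[:,2]<.138)
print(m.sum(),Q[m].mean(0))
E
```

```text
clock: 6.4
position: [0.4861, 0.0081, 0.0232]
ee_rot: [0.251, 0.906, -0.09, 0.328]
ft_force: [0.3, 0.4, 1.2]
grip_width: 0.447
grasp_force: 0.0
6.4 [0.4861 0.0081 0.0232] x [-0.66  0.4  -0.64] z [ 0.55 -0.33 -0.77] q [ 0.86  0.77 -1.44  2.39  1.73  1.24 -0.6 ] F [0.33 0.35 1.17] 0.4473763691746007
row [-0.13 -0.01  0.07] [ 0.01 -0.03 -0.  ]
row [-1.33 -0.58  1.06] [ 0.01 -0.03 -0.  ]
row [-2.05 -0.24  1.66] [ 0.01 -0.03 -0.  ]
row [-2.5  -0.02  2.04] [ 0.01 -0.03 -0.  ]
329 [ 0.52242961 -0.01327488  0.13421638]
```

View pics/s2.png

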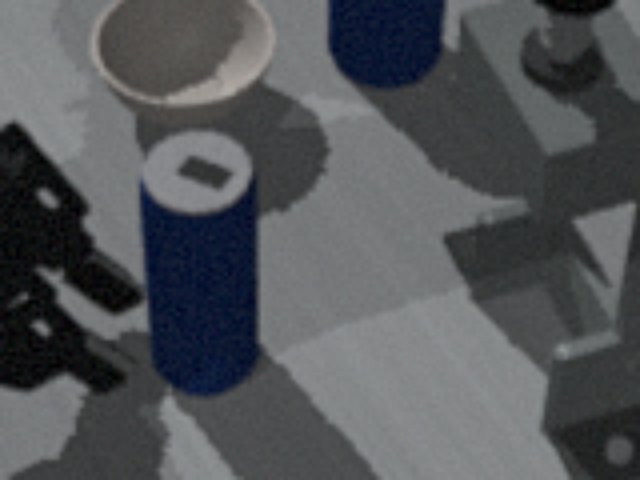

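```bash
python3 -m pendant '[[-0.07,-0.01,0.04,0,0,0,-0.1],[-0.13,-0.01,0.07,0,0,0,-0.1],[-0.21,-0.05,0.14,0,0,0,-0.1],[-0.3,-0.09,0.21,0,0,0,-0.1],[-0.4,-0.14,0.29,0,0,0,-0.1],[-0.49,-0.18,0.37,0,0,0,-0.1],[-0.59,-0.23,0.45,0,0,0,-0.1],[-0.67,-0.27,0.52,0,0,0,-0.1],[-0.73,-0.295,0.565,0,0,0,-0.1],[-0.73,-0.295,0.565,0,0,0,-0.1]]'
cat >> h.py <<'E'
def see(C):
    t,dt=manip.camera("top"); Q=cloud("top",dt).reshape(-1,3);m=(np.hypot(*(Q[:,:2]-C).T)<.06)&(Q[:,2]>.13)&(Q[:,2]<.138)
    c=Q[m].mean(0)[:2]+[.0009,-.0011]; l=c-AX; print("can",m.sum(),c,"local",l@LX,l@LY); return c
E
python3 - <<'E'
from h import *
T=tool(-31,40);st(); o=manip.get_obs()
c=see([.55,-.045]); print("cradle off", (c-o["position"][:2])@f, (c-o["position"][:2])@[-f[1],f[0]])
for C in(AX-.08*LX,AX-.03*LX,AX+.0015*LX): rows(cr(C),T)
E
```

```text
clock: 7.75
position: [0.5183, -0.0286, 0.0249]
ee_rot: [0.252, 0.906, -0.09, 0.328]
ft_force: [0.2, -0.1, 1.1]
grip_width: 0.445
grasp_force: 0.0
7.75 [ 0.5183 -0.0286  0.0249] x [-0.66  0.4  -0.64] z [ 0.55 -0.33 -0.77] q [ 0.95  0.77 -1.4   2.34  1.77  1.17 -0.5 ] F [ 0.2  -0.14  1.09] 0.44544882957588644
can 320 [ 0.54472435 -0.04671382] local -0.11568662234856461 0.025694640198587818
cradle off 0.03197597265082977 -0.0018667859114411805
row [-0.59 -0.28  0.49] [ 0.01 -0.03 -0.01]
row [-1.32  0.06  1.09] [ 0.01 -0.03 -0.01]
row [-1.77  0.27  1.47] [ 0.01 -0.03 -0.01]
```

```bash
python3 - <<'E'
from h import *
T=tool(-31,40)
for C in(AX-.075*LX,AX-.03*LX,AX+.002*LX): rows(cr(C-.0019*np.array([-f[1],f[0]])*-1,.032),T)
E
```

```text
row [-0.73 -0.21  0.6 ] [ 0.01 -0.03 -0.01]
row [-1.38  0.1   1.14] [ 0.01 -0.03 -0.01]
row [-1.84  0.32  1.53] [ 0.01 -0.03 -0.01]
```

```bash
python3 -m pendant '[[-0.06,-0.02,0.05,0,0,0,-0.1],[-0.15,-0.04,0.12,0,0,0,-0.1],[-0.24,-0.07,0.2,0,0,0,-0.1],[-0.34,-0.1,0.28,0,0,0,-0.1],[-0.44,-0.13,0.36,0,0,0,-0.1],[-0.54,-0.16,0.44,0,0,0,-0.1],[-0.62,-0.18,0.51,0,0,0,-0.1],[-0.69,-0.2,0.57,0,0,0,-0.1],[-0.73,-0.21,0.6,0,0,0,-0.1],[-0.73,-0.21,0.6,0,0,0,-0.1]]'
python3 - <<'E'
from h import *
T=tool(-31,40);st(); o=manip.get_obs()
c=see([.58,-.075]); e=c-o["position"][:2]; g=np.array([-f[1],f[0]]); print("off", e@f, e@g)
for C in(AX-.03*LX,AX-.0*LX,AX+.003*LX): rows(cr(C-(e@g)*g,e@f),T)
E
```

```text
clock: 9.05
position: [0.5533, -0.0618, 0.0252]
ee_rot: [0.251, 0.906, -0.09, 0.328]
ft_force: [0.1, 0.7, -0.3]
grip_width: 0.449
grasp_force: 0.0
9.05 [ 0.5533 -0.0618  0.0252] x [-0.66  0.4  -0.64] z [ 0.55 -0.33 -0.77] q [ 1.    0.79 -1.36  2.28  1.81  1.11 -0.41] F [ 0.06  0.69 -0.29] 0.44946434436127497
can 323 [ 0.57957433 -0.07911118] local -0.07525138858200557 0.0006127377607504127
off 0.031429710394019914 -0.0013578508068425813
row [-0.66  0.3   0.55] [ 0.01 -0.03 -0.  ]
row [-1.09  0.5   0.91] [ 0.01 -0.03 -0.  ]
row [-1.13  0.52  0.95] [ 0.01 -0.03 -0.  ]
```

```bash
python3 -m pendant '[[-0.05,0.02,0.04,0,0,0,-0.1],[-0.13,0.06,0.11,0,0,0,-0.1],[-0.22,0.1,0.18,0,0,0,-0.1],[-0.31,0.14,0.26,0,0,0,-0.1],[-0.4,0.18,0.33,0,0,0,-0.1],[-0.49,0.22,0.41,0,0,0,-0.1],[-0.57,0.26,0.475,0,0,0,-0.1],[-0.63,0.285,0.525,0,0,0,-0.1],[-0.66,0.3,0.55,0,0,0,-0.1],[-0.66,0.3,0.55,0,0,0,-0.1]]'
python3 - <<'E'
from h import *
T=tool(-31,40);st(); o=manip.get_obs()
c=see([.61,-.085]); e=c-o["position"][:2]; g=np.array([-f[1],f[0]]); print("off", e@f, e@g)
e_=np.array([.0315,-.0014])
for C in(AX-.01*LX,AX+.002*LX): rows(cr(C-e_[1]*g,e_[0]),T)
im,d=manip.camera("side"); cv2.imwrite("pics/s3.png",cv2.resize(im[220:370,290:450],None,fx=4,fy=4)[:,:,::-1])
E
```

```text
clock: 10.35
position: [0.5979, -0.0709, 0.0251]
ee_rot: [0.251, 0.906, -0.09, 0.328]
ft_force: [0.8, -0.2, 0.5]
grip_width: 0.452
grasp_force: 0.0
10.35 [ 0.5979 -0.0709  0.0251] x [-0.66  0.4  -0.64] z [ 0.55 -0.33 -0.77] q [ 0.95  0.83 -1.31  2.18  1.81  1.09 -0.34] F [ 0.81 -0.17  0.5 ] 0.45239747106288547
can 210 [ 0.61710222 -0.08786238] local -0.03674074860661128 -0.0007498065459972001
off 0.025213384528559403 -0.004602664377905158
row [-0.29  0.13  0.24] [ 0.01 -0.03 -0.  ]
row [-0.46  0.21  0.39] [ 0.01 -0.03 -0.  ]
```

View pics/s3.png

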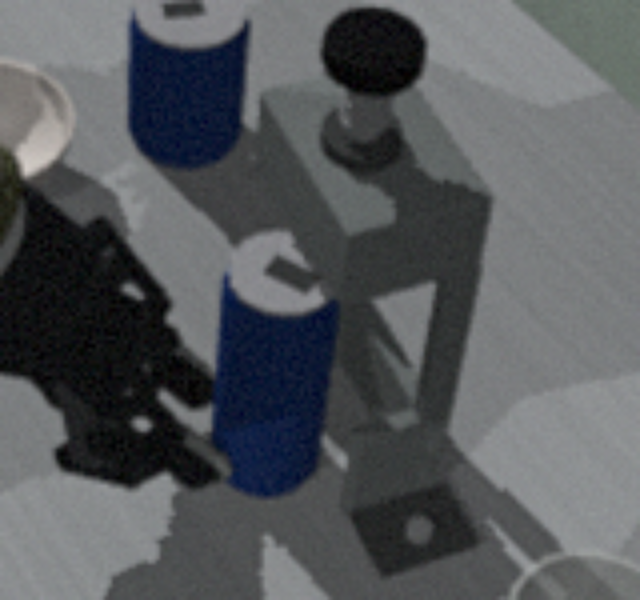

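```bash
python3 -m pendant '[[-0.04,0.02,0.035,0,0,0,-0.1],[-0.1,0.045,0.085,0,0,0,-0.1],[-0.17,0.08,0.145,0,0,0,-0.1],[-0.24,0.11,0.205,0,0,0,-0.1],[-0.3,0.135,0.255,0,0,0,-0.1],[-0.36,0.165,0.305,0,0,0,-0.1],[-0.4,0.185,0.34,0,0,0,-0.1],[-0.43,0.2,0.365,0,0,0,-0.1],[-0.44,0.2,0.375,0,0,0,-0.1],[-0.44,0.2,0.375,0,0,0,-0.1]]'
python3 - <<'E'
from h import *
T=tool(-31,40);st()
im,d=manip.camera("side"); cv2.imwrite("pics/s4.png",cv2.resize(im[220:370,290:450],None,fx=4,fy=4)[:,:,::-1])
q=manip.trace("tall_can","side")
Q=cloud("side",d)
for r in q[:2]:
    m=r["pixels"]&(d>0); p=Q[m]; p=p[(p[:,2]>.03)&(p[:,2]<.128)&(np.hypot(*(p[:,:2]-AX).T)<.05)]
    if len(p)>50:
        from scipy.optimize import least_squares
        x=least_squares(lambda c:np.hypot(*(p[:,:2]-c).T)-.0265,AX-[0,0],loss="soft_l1",f_scale=.002).x+[-.001,.001]
        l=x-AX; print(r["p"],len(p),x,l@LX,l@LY)
E
```

```text
clock: 11.7
position: [0.6277, -0.0772, 0.0248]
ee_rot: [0.251, 0.906, -0.09, 0.328]
ft_force: [-0.5, 0.8, 0.5]
grip_width: 0.45
grasp_force: 0.1
11.7 [ 0.6277 -0.0772  0.0248] x [-0.66  0.4  -0.64] z [ 0.55 -0.33 -0.77] q [ 0.92  0.86 -1.27  2.11  1.82  1.09 -0.3 ] F [-0.46  0.76  0.54] 0.45042261111417214
0.91 1009 [ 0.65447217 -0.09392701] 0.0010976869087299535 0.0004935537596497507
```

View pics/s4.png

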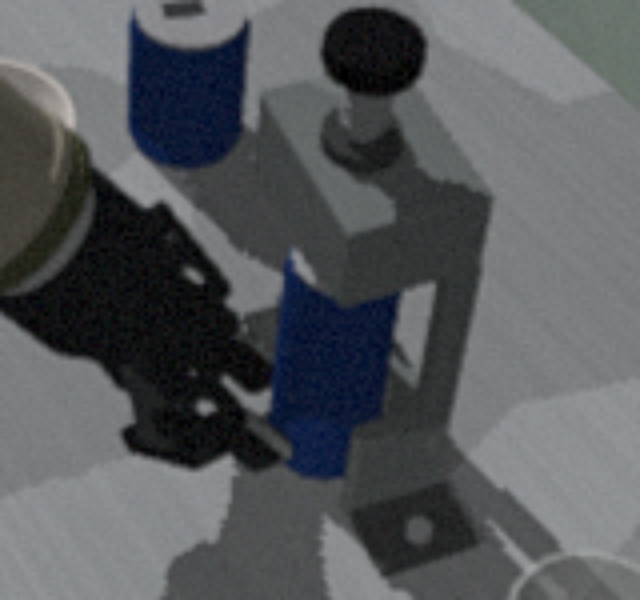

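```bash
python3 -m pendant '[[-0.015,0.007,0.013,0,0,0,-0.1],[-0.02,0.01,0.02,0,0,0,-0.1],[0.06,0,-0.05,0,0,0,-0.1],[0.2,0,-0.17,0,0,0,-0.1],[0.4,0,-0.34,0,0,0,-0.1],[0.5,0,-0.6,0,0,0,-0.1],[0.5,0,-1.1,0,0,0,-0.1],[0.5,0,-1.7,0,0,0,-0.3],[0.5,0,-2.4,0,0,0,-0.6],[0.5,0,-2.8,0,0,0,-1]]'
python3 - <<'E'
from h import *
st(); o=manip.get_obs()
p=o["position"].copy(); p[2]=.34
rows(p,R.from_quat(o["ee_rot"])); rows(p,tool(-31,0)); rows([.6533,-.0942,.30],tool(-31,0))
im,d=manip.camera("side"); Q=cloud("side",d)
from scipy.optimize import least_squares
m=manip.trace("tall_can","side")[0]["pixels"]&(d>0); p=Q[m]; p=p[(p[:,2]>.03)&(p[:,2]<.128)&(np.hypot(*(p[:,:2]-AX).T)<.05)]
x=least_squares(lambda c:np.hypot(*(p[:,:2]-c).T)-.0265,AX,loss="soft_l1",f_scale=.002).x+[-.001,.001]
print(len(p),(x-AX)@LX,(x-AX)@LY)
E
```

```text
clock: 13.05
position: [0.5339, -0.0206, 0.1157]
ee_rot: [0.251, 0.906, -0.09, 0.328]
ft_force: [-0.7, -0.4, 0.6]
grip_width: 0.01
grasp_force: 0.0
13.05 [ 0.5339 -0.0206  0.1157] x [-0.66  0.4  -0.64] z [ 0.55 -0.33 -0.77] q [ 1.05  0.29 -1.46  2.27  1.31  0.84 -0.26] F [-0.65 -0.44  0.56] 0.009969777947710173
row [-2.87  0.01 -3.45] [0. 0. 0.]
row [-2.87  0.01 -3.45] [0.01 4.96 0.01]
row [-4.51 -0.03 -1.04] [0.01 4.96 0.01]
1008 0.002389392490631687 0.00039392634615153697
```

```bash
python3 -m pendant '[[-0.4,0,-0.5,0,0.5,0,-1],[-0.9,0,-1.1,0,1.1,0,-1],[-1.4,0,-1.7,0,1.8,0,-1],[-1.9,0,-2.3,0,2.5,0,-1],[-2.4,0,-2.9,0,3.3,0,-1],[-2.87,0,-3.45,0,4.1,0,-1],[-2.87,0,-3.45,0,4.96,0,-1],[-2.87,0,-3.45,0,4.96,0,-1],[-2.87,0,-3.45,0,4.96,0,-1],[-2.87,0,-3.45,0,4.96,0,-1]]'
python3 - <<'E'
from h import *
st(); rows([.6533,-.0942,.30],tool(-31,0)); rows([.6533,-.0942,.28],tool(-31,0))
E
```

```text
clock: 14.4
position: [0.5341, -0.0216, 0.3396]
ee_rot: [0.266, 0.964, -0.001, 0.001]
ft_force: [0.5, 0.9, 0.2]
grip_width: 0.0
grasp_force: 0.0
14.4 [ 0.5341 -0.0216  0.3396] x [-0.86  0.51 -0.  ] z [ 0. -0. -1.] q [ 1.    0.31 -1.27  1.5   0.29  1.55  0.77] F [0.49 0.92 0.23] 0.00022754113359777046
row [-2.79 -0.02  0.8 ] [-0.01  0.02  0.01]
row [-2.79 -0.02  1.2 ] [-0.01  0.02  0.01]
```

```bash
python3 -m pendant '[[-0.5,0,0,0,0,0,-1],[-1.1,0,0,0,0,0,-1],[-1.7,-0.01,0.1,0,0,0,-1],[-2.3,-0.02,0.3,0,0,0,-1],[-2.7,-0.02,0.6,0,0,0,-1],[-2.79,-0.02,0.8,0,0,0,-1],[-2.79,-0.02,1,0,0,0,-1],[-2.79,-0.02,1.1,0,0,0,-1],[-2.79,-0.02,1.14,0,0,0,-1],[-2.79,-0.02,1.14,0,0,0,-1]]'
python3 - <<'E'
from h import *
st(); rows([.6533,-.0942,.274],tool(-31,0))
im,d=manip.camera("side"); cv2.imwrite("pics/s5.png",cv2.resize(im[180:330,310:470],None,fx=4,fy=4)[:,:,::-1])
E
```

```text
clock: 15.65
position: [0.6541, -0.0947, 0.2834]
ee_rot: [0.267, 0.964, 0.0, 0.001]
ft_force: [-0.5, -0.3, 0.2]
grip_width: 0.001
grasp_force: 0.0
15.65 [ 0.6541 -0.0947  0.2834] x [-0.86  0.51 -0.  ] z [ 0.  0. -1.] q [ 0.76  0.62 -1.09  1.25  0.54  1.57  0.78] F [-0.52 -0.34  0.17] 0.0009311444022347405
row [ 0.02 -0.    0.19] [0.01 0.01 0.  ]
```

View pics/s5.png

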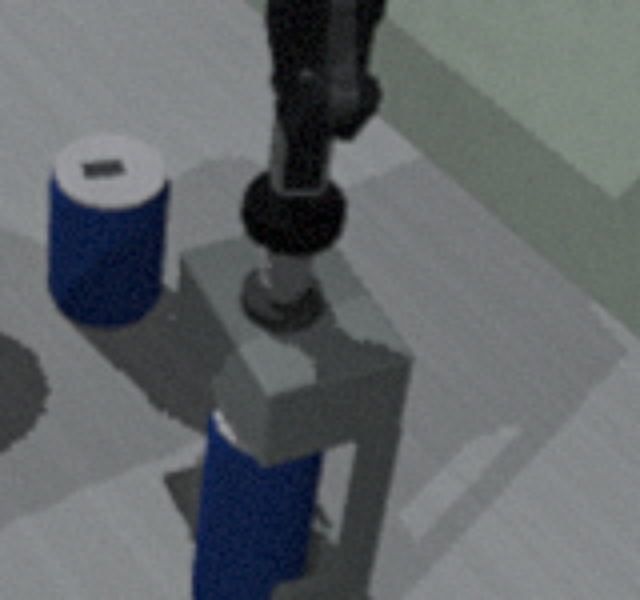

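```bash
python3 -m pendant '[[0.02,0,0.05,0,0,0,-1],[0.02,0,0.1,0,0,0,-1],[0.02,0,0.14,0,0,0,-1],[0.02,0,0.18,0,0,0,-1],[0.02,0,0.22,0,0,0,-1],[0.02,0,0.26,0,0,0,-1],[0.02,0,0.3,0,0,0,-1],[0.02,0,0.34,0,0,0,-1],[0.02,0,0.39,0,0,0,-1],[0.02,0,0.39,0,0,0,-1]]'
python3 -m pendant '[[0,0,0.02,0,0,0,-1],[0,0,0.04,0,0,0,-1],[0,0,0.06,0,0,0,-1],[0,0,0.08,0,0,0,-1],[0,0,0.1,0,0,0,-1],[0,0,0.12,0,0,0,-1],[0,0,0.12,0,0,0,-1],[0,0,0.12,0,0,0,-1],[0,0,0.12,0,0,0,-1],[0,0,0.12,0,0,0,-1]]'
python3 - <<'E'
from h import *
a=[]
im,d=manip.camera("side"); Q=cloud("side",d)
for i in range(8):
    a.append(manip.get_obs()["ft_force"]); manip.camera("top")
print(np.mean(a,0),np.std(a,0)); st()
b=manip.trace("button_top","side")
for r in b[:1]:
    p=Q[r["pixels"]&(d>0)]; p=p[np.hypot(*(p[:,:2]-AX).T)<.03]; print(np.percentile(p[:,2],[50,80,95]))
E
```

```text
clock: 16.95
position: [0.6534, -0.0942, 0.2634]
ee_rot: [0.267, 0.964, 0.0, 0.001]
ft_force: [-1.0, -0.2, 2.4]
grip_width: -0.001
grasp_force: 1.3
clock: 18.2
position: [0.6534, -0.0942, 0.2575]
ee_rot: [0.267, 0.964, 0.0, 0.001]
ft_force: [-0.7, -0.4, 5.1]
grip_width: -0.002
grasp_force: 2.2
[-0.4592983   0.04411936  4.4140679 ] [0.45086583 0.34439517 0.34769099]
18.65 [ 0.6534 -0.0942  0.2575] x [-0.86  0.51 -0.  ] z [ 0.  0. -1.] q [ 0.77  0.63 -1.09  1.3   0.55  1.52  0.77] F [-0.98 -0.09  4.11] 0.0006463789335477388
[0.24041924 0.24254233 0.24345134]
```

```bash
python3 -m pendant '[[0,0,0.02,0,0,0,-1],[0,0,0.04,0,0,0,-1],[0,0,0.06,0,0,0,-1],[0,0,0.08,0,0,0,-1],[0,0,0.1,0,0,0,-1],[0,0,0.1,0,0,0,-1],[0,0,0.1,0,0,0,-1],[0,0,0.1,0,0,0,-1],[0,0,0.1,0,0,0,-1],[0,0,0.1,0,0,0,-1]]'
python3 - <<'E'
from h import *
from scipy.optimize import least_squares
a=[]
for i in range(8):
    a.append(manip.get_obs()["ft_force"]); im,d=manip.camera("side")
print(np.mean(a,0)); st()
Q=cloud("side",d); m=manip.trace("tall_can","side")[0]["pixels"]&(d>0); p=Q[m]; p=p[(p[:,2]>.03)&(p[:,2]<.128)&(np.hypot(*(p[:,:2]-AX).T)<.05)]
x=least_squares(lambda c:np.hypot(*(p[:,:2]-c).T)-.0265,AX,loss="soft_l1",f_scale=.002).x+[-.001,.001]
print(len(p),(x-AX)@LX,(x-AX)@LY)
b=Q[manip.trace("button_top","side")[0]["pixels"]&(d>0)]; b=b[np.hypot(*(b[:,:2]-AX).T)<.03]; print(np.percentile(b[:,2],[50,80,95]))
cv2.imwrite("pics/s6.png",cv2.resize(im[200:350,310:470],None,fx=4,fy=4)[:,:,::-1])
E
```

```text
clock: 19.95
position: [0.6534, -0.0942, 0.2529]
ee_rot: [0.267, 0.964, 0.0, 0.001]
ft_force: [-1.5, -0.2, 7.8]
grip_width: 0.002
grasp_force: 3.8
[-1.96819219 -0.61068622  7.54922917]
20.35 [ 0.6534 -0.0942  0.2529] x [-0.86  0.51 -0.  ] z [ 0.  0. -1.] q [ 0.77  0.63 -1.09  1.31  0.55  1.52  0.77] F [-1.86 -0.29  7.42] 0.0002106803521280484
951 0.0024865426546668203 0.0003213042608688324
[0.23660674 0.23823683 0.23926481]
```

View pics/s6.png

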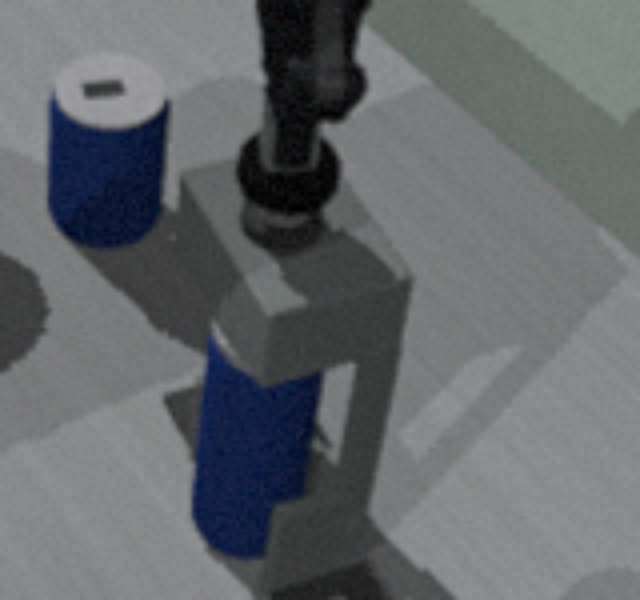

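The picture shows the fingers holding the button down at (290,180), with the can upright in the bay and its foot near (235,545). The force rose by about 0.7 N per mm over the last 5 mm, so the plunger is bearing on the can with roughly 4 N.

```bash
python3 -c "
from workcell import manip
print(manip.hand_in())"
```

```text
the job is handed in; nothing more can be done
None
```

I handed the job in with the tall can upright against the back plate, measured about 2.5 mm from the bay axis. The button is held 21 mm down, so the plunger bears on the can with an estimated 4 N; the hand-in returned no verdict.

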